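Make up two breakfast boards

TASK

Make up the two breakfast boards. The plain board gets the small beaker in its round recess and the egg cup in its square recess; the board with the handle gets the middle beaker in its round recess and the jam jar in its square recess, all upright and flat on the recess floor and set down gently, not dropped. The beakers are nested: take them off the stack one at a time without pulling up the next, leave the large beaker standing where it is, and leave the mug, the salt shaker and the pepper mill alone.

Things in the scene. Friction and masses are not known exactly. Their poses are not given: they have to be found in the camera images.
- small_beaker: White ceramic beaker, the small one, top of the nested stack: round, open top, 60 mm tall, foot 43 and rim 58 mm in diameter, top 10 mm of the outside straight, wall 3 mm, inner floor 18 mm above its foot, 120 g. Origin: centre of its foot, z up. At first it rests in the middle beaker, origin 42 mm and rim 102 mm above the table, 16 mm above the middle rim, 1 to 2 mm play.
- middle_beaker: White ceramic beaker, the middle one of the nested stack: round, open top, 64 mm tall, foot 48 and rim 64 mm in diameter, top 10 mm of the outside straight, wall 3 mm, inner floor 20 mm above its foot, 170 g. Origin: centre of its foot, z up. At first it rests in the large beaker, origin 22 mm and rim 86 mm above the table, 16 mm above the large rim, 1 to 2 mm play.
- large_beaker: White ceramic beaker, the large one, bottom of the nested stack: round, open top, 70 mm tall, foot 52 and rim 70 mm in diameter, top 10 mm of the outside straight, wall 3 mm, inner floor 22 mm above its foot, 240 g. Origin: centre of its foot, z up. Loose; stands on the table and stays there.
- egg_cup: Pale wooden egg cup, empty, round, 64 mm tall: foot 40 mm in diameter, thin stem (18 mm), bowl 46 mm in diameter with straight sides from 42 to 64 mm height. About 60 g. Origin: centre of its foot, z up.
- jam_jar: Small amber glass jam jar with a steel lid and paper label, round, 44 mm in diameter, 62 mm tall, closed, about 160 g. Origin: centre of its underside, z up.
- plain_board: Breakfast board without a handle, a plain rectangle. Wood, fixed to the table, 220 (own x) x 110 x 18 mm thick; origin: centre of the underside of that slab, z up. Two recesses, 5 mm deep (floor 13 mm above the table): round, 66 mm in diameter, at own x = -50 mm, y = 0; square, 60 x 60 mm, at own x = +50 mm, y = 0. Long axis roughly across the table (world y).
- handled_board: Breakfast board with a short handle (45 x 34 mm) on its +x end. Wood, fixed to the table, 220 (own x) x 110 x 18 mm thick; origin: centre of the underside of that slab, z up. Two recesses, 5 mm deep (floor 13 mm above the table): round, 66 mm in diameter, at own x = -50 mm, y = 0; square, 60 x 60 mm, at own x = +50 mm, y = 0. Long axis roughly across the table (world y).
- mug: Bystander: white mug with a handle at its own +y, 72 mm in diameter, 80 mm tall, loose. Origin: centre of its underside. Leave it alone.
- salt_shaker: Bystander: white ceramic salt shaker with a steel top, 38 mm in diameter, 60 mm tall, loose. Origin: centre of its underside. Leave it alone.
- pepper_mill: Bystander: dark wooden pepper mill, 40 mm in diameter, 90 mm tall, loose. Origin: centre of its underside. Leave it alone.
There are look-alikes about, which are no part of the job. Leave any yellow look-alike of the egg_cup alone.

How it is judged:
By the outcome, as a careful person would: the job done as asked, in the order asked, and still so for the second after the job is handed in, with the robot touching nothing.
It also fails if it takes over 120 s, if anything falls off the work surface, if the arm or the gripper's body presses on something with over 40 N, if the wrist force passes 120 N, or if a joint passes its speed limit or range.

ROBOT

A 6-joint arm with a two-finger parallel gripper is mounted at the origin on the work surface. World frame = base frame: x ahead of the robot, y to its left, z up, the work surface at z = 0. Lengths are in m, angles in rad, forces in N, time in s.
With the tool pointing down it reaches from about 0.3 to 0.85 m from the base axis. Payload 4.2 kg.
Tool frame: the origin (TCP) lies midway between the tips of the shut fingers; the grasp point (between the pads) lies 19 mm behind it (bot.pinch_z is the distance from the TCP to the grasp point, in m); z points along the fingers, y is the line along which they close (so a half turn about z gives the same grasp; the last joint's range is limited). The gripper opens to 91 mm and grips with 3 to 60 N. Pads are 32 mm wide; open, the fingers measure 118 mm over their backs; the gripper's body (76 mm by 178 mm) begins 60 mm behind the grasp point.
Start: joints at [1.294, 0.32, 1.565, -0, 1.257, -0.02], TCP at [0.146, 0.556, 0.214] pointing down, gripper open.
Joint ranges: [-3.11, 3.11], [-0.84, 2.01], [0.21, 2.61], [-1.34, 4.49], [0.05, 2.63], [-2.56, 2.56]. Speed limits (rad/s): [2.57, 2.57, 3.14, 3.14, 3.14, 3.14].

INTERFACE

Orientations are given as a unit quaternion [w, x, y, z].
In Python, from cell import bot, snapshot gives the robot as it stands.
- The arm moves only by the shell command python3 -m handwheel 'ROWS' [OPENING] [FORCE]. ROWS is a JSON object whose one key "steps" holds a list of rows, each an object with "offset": the shift along the tool's x, y, z in units of 50 mm (1.0 is 50 mm), a list of three; "rot": the turn, a rotation vector about the tool's x, y, z in units of 5 degrees (1.0 is 5 degrees), a list of three. In form: {"steps": [{"offset": [x, y, z], "rot": [rx, ry, rz]}, ...]}. A call has 1 to 8 rows; each row shifts and turns the commanded pose from where the row before left it, along the tool's axes as they then stand; what a row does not reach is not made up. A row lasts 1/10 s, in which the tool goes at most 50 mm and 8.59 degrees, less where a joint would pass 70% of its speed; a pose out of reach is approached as far as the arm can. A call is refused whole if a number of a shift passes 1 or a number of a turn 1, either way. A call with a gripper value outside its range is refused whole. OPENING is the opening, from 0 (shut) to 1 (fully open), set as the call begins (- or left out, the last holds). The fingers move at their own pace and stop on an object; FORCE is the grip in N (left out, the last holds). Time passes only in rows, so rows that do not move let the fingers close. It gives the time, the measured TCP pose, the force, the opening and the grip force at its end, in the units of the state.
- bot.observe(): the state, without advancing time (a new reading comes with each control period).
- snapshot(name): name is "scene" or "top" or "wrist"; returns a dict with "color" (480x640x3 uint8, red, green, blue), "fx", "fy", "cx", "cy" (pixels), "pose" (4x4, takes a point from camera to world coordinates). Camera axes: x right, y up, looking along -z (the intrinsics and any distortion apply to the point x, -y, -z); pixel columns grow to the right and rows downward; lengths in m; the calibration is good to about 2 mm. A picture is of the moment at which its call begins. There is no depth.
- bot.close_job(): hands the job in; it is judged then, once.
The state is a dict: "clock": time; "joint_positions": joint angles; "joint_velocities": joint speeds; "joint_efforts": joint torques, N m; "tcp_pos": TCP position; "orientation": TCP orientation; "wrist_force": force on the tool from outside, world axes, zero at the start; "ft_torque": the same for the moment, N m; "opening": finger opening in m; "finger_force": force on a finger pad.
Only numpy, scipy, OpenCV 4.12 (cv2) and the standard library are available. Lean on these libraries where they do the work, as an engineer would, in place of code of your own. Each camera call takes 0.05 s, during which the arm holds its last target. There are 200 camera calls.

## Working session

There is one attempt and no reset: what is moved stays moved. The work goes in short steps, Python scripts to look and compute and a shell command to move; the robot and the scene stay as the last step left them, time stands still between calls to the robot, and variables do not carry over. Pictures are saved under pics/ and viewed, at most 14 in all, crops included, and the job is handed in when it is done.

```bash
ls; mkdir -p pics; python3 - <<'E'
from cell import bot, snapshot
import cv2
for n in ("scene","top"):
    s=snapshot(n); cv2.imwrite(f"pics/{n}0.png",s["color"][...,::-1]); print(n,s["fx"],s["fy"],s["cx"],s["cy"],s["pose"].round(3) if hasattr(s["pose"],'round') else s["pose"], s.keys())
print(bot.observe())
E
```

```text
pics
scene 507.5057379294515 507.5057379294515 315.3975518257759 236.3273778724719 [[ 0.553 -0.473  0.686  1.251]
 [ 0.833  0.322 -0.45  -0.456]
 [-0.008  0.82   0.572  0.614]
 [ 0.     0.     0.     1.   ]] dict_keys(['color', 'fx', 'fy', 'cx', 'cy', 'pose'])
top 525.2640518735661 525.2640518735661 317.46508282799476 238.60409027633477 [[-0.023  0.991 -0.133  0.468]
 [-0.999 -0.029 -0.042 -0.017]
 [-0.045  0.132  0.99   0.837]
 [ 0.     0.     0.     1.   ]] dict_keys(['color', 'fx', 'fy', 'cx', 'cy', 'pose'])
{'clock': 0.1, 'joint_positions': array([ 1.29400216e+00,  3.20259823e-01,  1.56554129e+00, -2.64984425e-05,
        1.25741469e+00, -2.00012129e-02]), 'joint_velocities': array([ 1.36173667e-03, -2.21125428e-03, -1.17449047e-03, -1.56257547e-03,
       -8.49990618e-05,  1.12010308e-03]), 'joint_efforts': array([ 1.14194700e-03, -4.13334060e+01, -2.32509470e+01,  7.29176542e-02,
        4.21536213e-02, -3.65254391e-05]), 'tcp_pos': array([0.14592375, 0.55571086, 0.21319218]), 'orientation': array([-1.07532694e-04,  1.28039882e-01,  9.91768688e-01, -8.04521703e-04]), 'wrist_force': array([ 0.11717151, -0.05673913, -0.59909788]), 'ft_torque': array([-0.00532796, -0.08289295, -0.09702004]), 'finger_force': 0.0, 'opening': 0.0908488962294706}
```

View pics/top0.png

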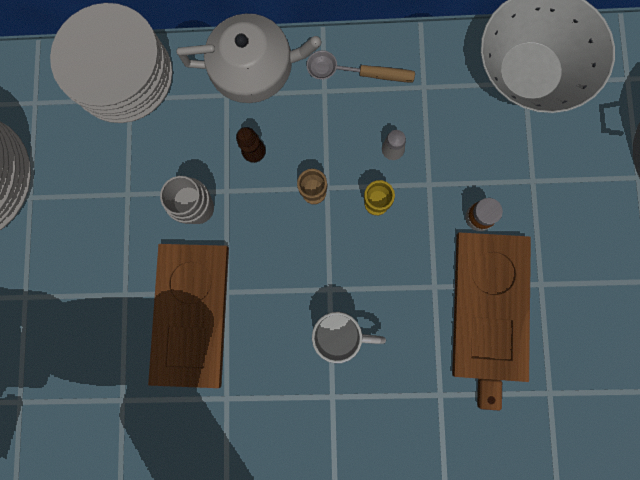

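View pics/scene0.png

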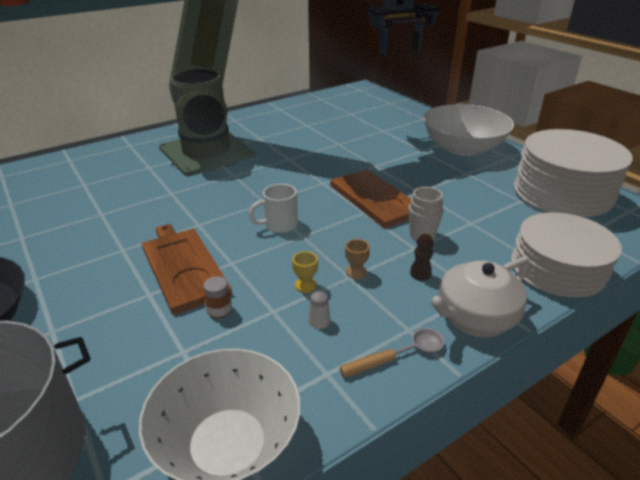

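Top view: beaker stack (186,198), tan egg cup (313,184), its yellow look-alike (379,197), jam jar (487,212), salt shaker (394,143), pepper mill (250,143) and mug (337,338). The plain board is at about (189,315). The handled board is at about (492,307), with its handle towards the robot. Both boards have the round recess on the far side.

Possible mix-ups:
- Egg cup: tan (313,184) or yellow (379,197). I choose tan.
- Jar: (487,212) or the salt shaker (394,143). I choose the amber one with the lid.
- Beakers: the stack (186,198) or the mug (337,338). I choose the stack.

Next is a close crop to check these choices.

```bash
cat > h.py <<'E'
import numpy as np, cv2
from cell import bot, snapshot
def ray(s,u,v):
    d=s["pose"][:3,:3]@np.array([(u-s["cx"])/s["fx"],-(v-s["cy"])/s["fy"],-1]); return s["pose"][:3,3],d
def onplane(s,u,v,z):
    o,d=ray(s,u,v); return (o+d*(z-o[2])/d[2])
def proj(s,P):
    P=np.atleast_2d(P); c=(P-s["pose"][:3,3])@s["pose"][:3,:3]
    return np.c_[s["cx"]+s["fx"]*c[:,0]/-c[:,2], s["cy"]+s["fy"]*c[:,1]/c[:,2]]
def circ(x,y,z,r,n=60):
    a=np.linspace(0,2*np.pi,n); return np.c_[x+r*np.cos(a),y+r*np.sin(a),0*a+z]
def draw(im,s,P,off,k,col):
    q=((proj(s,P)+0.5-np.array(off))*k).round().astype(np.int32); cv2.polylines(im,[q],False,col,1,cv2.LINE_AA)
def crop(s,u,v,w,h,k):
    return cv2.resize(s["color"][v:v+h,u:u+w,::-1],None,fx=k,fy=k,interpolation=cv2.INTER_CUBIC)
E
python3 - <<'E'
from h import *
s=snapshot("top")
hsv=cv2.cvtColor(s["color"],cv2.COLOR_RGB2HSV)
m=cv2.inRange(hsv,(0,70,25),(18,255,255))
for name,(u0,u1,v0,v1) in dict(plain=(140,240,235,395),handled=(445,540,232,382)).items():
    mm=np.zeros_like(m); mm[v0:v1,u0:u1]=m[v0:v1,u0:u1]
    mm=cv2.morphologyEx(mm,cv2.MORPH_OPEN,np.ones((3,3)))
    c=max(cv2.findContours(mm,0,cv2.CHAIN_APPROX_NONE)[0],key=cv2.contourArea)[:,0]
    W=np.array([onplane(s,u,v,.018)[:2] for u,v in c]).astype(np.float32)
    print(name,cv2.minAreaRect(W*1000), cv2.minAreaRect(c))
for n,u,v,z in [("small",181,195,.102),("egg",312,182,.064),("jar",489,211,.062),("mug",337,338,.08),("pep",247,137,.09),("salt",395,138,.06),("yel",379,193,.064)]: print(n,onplane(s,u,v,z).round(3))
a=crop(s,145,165,80,70,5);b=crop(s,285,165,80,70,5);c=crop(s,455,190,80,60,5);d=crop(s,335,160,80,60,5)
im=np.vstack([np.hstack([a,b])[:300],np.hstack([c,d])])
cv2.imwrite("pics/c1.png",im)
E
```

```text
plain ((465.0959167480469, 221.78106689453125), (112.84366607666016, 219.8138427734375), 86.79940032958984) ((187.98919677734375, 315.19384765625), (72.44383239746094, 143.50094604492188), 3.1798300743103027)
handled ((465.8000793457031, -245.7310333251953), (113.25422668457031, 224.00477600097656), 84.97863006591797) ((491.7303466796875, 307.326904296875), (76.02606201171875, 147.9104461669922), 1.3639276027679443)
small [0.636 0.21  0.102]
egg [0.658 0.022 0.064]
jar [ 0.606 -0.239  0.062]
mug [ 0.427 -0.01   0.08 ]
pep [0.723 0.115 0.09 ]
salt [ 0.723 -0.106  0.06 ]
yel [ 0.638 -0.078  0.064]
```

View pics/c1.png

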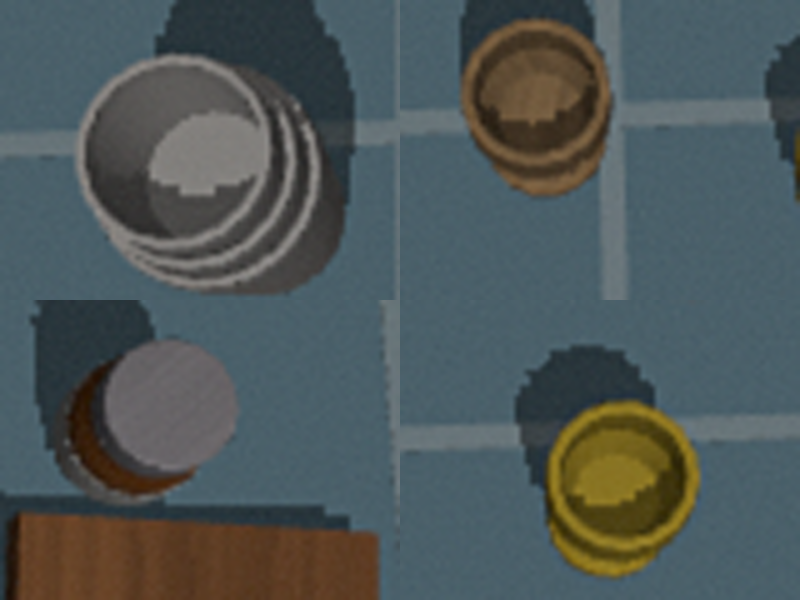

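The crop confirms the choices: three nested white rims with the small one centred near (179.3,194.6), tan egg cup rim (311.9,182.8), amber jar lid (488.6,210.9), and the yellow cup left out. Now I'll overlay the models in both cameras to check the positions.

```bash
cat >> h.py <<'E'
def board(x,y,th):
    c,s_=np.cos(th),np.sin(th); R=np.array([[c,-s_],[s_,c]])
    f=lambda p,z:np.c_[np.asarray(p)@R.T+[x,y],np.full(len(p),z)]
    sq=np.array([[1,1],[1,-1],[-1,-1],[-1,1],[1,1]])
    return [f(sq*[.11,.055],.018),f(circ(-.05,0,0,.033)[:,:2],.018),f(sq*.03+[.05,0],.018)], f([[-.05,0],[.05,0]],0)[:,:2]
PB=(.465,.2232,np.pi-np.radians(3.2)); HB=(.4665,-.2473,np.pi-np.radians(5.0))
E
python3 - <<'E'
from h import *
t=snapshot("top"); S=snapshot("scene")
sm=onplane(t,179.3,194.6,.102);eg=onplane(t,311.9,182.8,.064);ja=onplane(t,488.6,210.9,.062)
print(sm,eg,ja); 
def all_(im,s,off,k):
    C=lambda p,z,r,col=(0,0,255):draw(im,s,circ(p[0],p[1],z,r),off,k,col)
    C(sm,.102,.029);C(sm,.086,.032,(0,255,0));C(sm,.070,.035,(255,0,0));C(eg,.064,.023);C(eg,0,.02);C(ja,.062,.022);C(ja,0,.022)
    for B in(PB,HB):
        for P in board(*B)[0]: draw(im,s,P,off,k,(0,255,255))
print(board(*PB)[1],board(*HB)[1])
a=crop(t,140,160,100,235,2.5);all_(a,t,(140,160),2.5)
b=crop(t,440,160,100,235,2.5);all_(b,t,(440,160),2.5)
c=crop(S,135,150,320,180,2.5)[:, :800];all_(c,S,(135,150),2.5)
c=cv2.resize(c,(300,169)) if 0 else c
cv2.imwrite("pics/o1.png",np.hstack([a,b])); cv2.imwrite("pics/o2.png",c)
E
```

```text
[0.63679496 0.2123529  0.102     ] [0.65695681 0.02191579 0.064     ] [ 0.60598649 -0.23846825  0.062     ]
[[0.51492204 0.22040892]
 [0.41507796 0.22599108]] [[ 0.51630973 -0.25165779]
 [ 0.41669027 -0.24294221]]
```

View pics/o1.png

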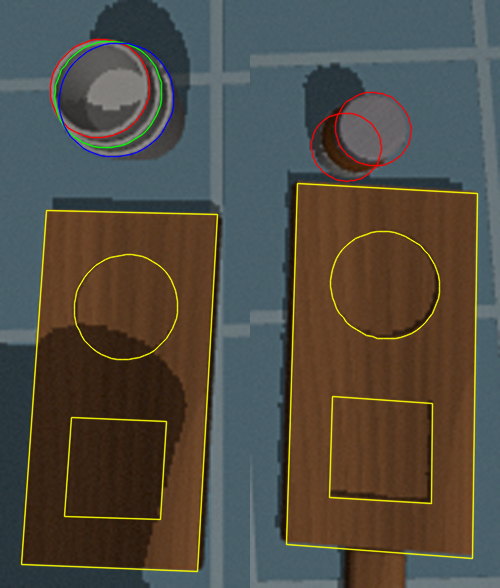

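View pics/o2.png

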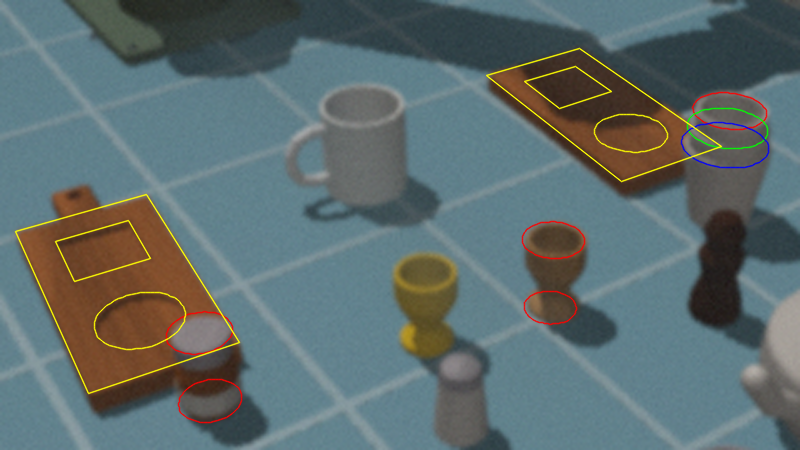

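The overlays fit both cameras to about 1–2 mm. Rims, jar, egg cup and both boards' recesses line up, and both handle-side square recesses are nearer the robot. First I'll square the tool up (tool x = -world x, y = world y) and start towards the stack.

```bash
python3 -m handwheel '{"steps":[{"offset":[0,0,0],"rot":[0,0,-1]},{"offset":[0,0,0],"rot":[0,0,-1]},{"offset":[0,0,0],"rot":[0,0,-0.94]},{"offset":[-0.6,-0.42,0],"rot":[0,0,0]},{"offset":[-0.7,-0.49,0],"rot":[0,0,0]},{"offset":[-0.7,-0.49,0],"rot":[0,0,0]},{"offset":[-0.7,-0.49,0],"rot":[0,0,0]},{"offset":[-0.7,-0.49,0],"rot":[0,0,0]}]}' 1 20
python3 -m handwheel '{"steps":[{"offset":[-0.8,-0.56,0],"rot":[0,0,0]},{"offset":[-0.8,-0.56,0],"rot":[0,0,0]},{"offset":[-0.8,-0.56,0],"rot":[0,0,0]},{"offset":[-0.8,-0.56,0],"rot":[0,0,0]},{"offset":[-0.8,-0.56,0],"rot":[0,0,0]},{"offset":[-0.8,-0.56,0],"rot":[0,0,0]},{"offset":[-0.8,-0.56,0],"rot":[0,0,0]},{"offset":[0,0,0],"rot":[0,0,0]}]}'
```

```text
clock: 1.05
tcp_pos: [0.3172, 0.436, 0.214]
orientation: [0.0, -0.0, 1.0, 0.0]
wrist_force: [0.3, 1.1, 0.7]
opening: 0.0915
finger_force: 0.0
clock: 1.85
tcp_pos: [0.6003, 0.2371, 0.2129]
orientation: [0.001, 0.003, 1.0, -0.001]
wrist_force: [-0.3, -0.2, 0.9]
opening: 0.0911
finger_force: 0.0
```

```bash
python3 -m handwheel '{"steps":[{"offset":[-0.42,-0.29,0],"rot":[0,0,0]},{"offset":[-0.4,-0.29,0],"rot":[0,0,0]},{"offset":[0,0,0.5],"rot":[0,0,0]},{"offset":[0,0,0.5],"rot":[0,0,0]},{"offset":[0,0,0.4],"rot":[0,0,0]},{"offset":[0,0,0.2],"rot":[0,0,0]},{"offset":[0,0,0],"rot":[0,0,0]},{"offset":[0,0,0],"rot":[0,0,0]}]}'
python3 - <<'E'
from h import *
s=snapshot("wrist"); o=bot.observe(); print(o["tcp_pos"],o["orientation"],o["joint_positions"].round(3))
im=s["color"][...,::-1].copy(); p=onplane
sm=(.6368,.2124)
for z,r,c in((.102,.029,(0,0,255)),(.086,.032,(0,255,0)),(.07,.035,(255,0,0))): draw(im,s,circ(*sm,z,r),(0,0),1,c)
cv2.imwrite("pics/w1.png",im)
E
```

```text
clock: 2.65
tcp_pos: [0.6373, 0.2126, 0.1348]
orientation: [0.001, -0.0, 1.0, 0.0]
wrist_force: [0.2, -0.3, -0.3]
opening: 0.0915
finger_force: 0.0
[0.63757938 0.21254877 0.13533549] [ 1.13294750e-03 -2.44534428e-05  9.99999271e-01  4.16481040e-04] [ 0.305  0.522  1.439  0.     1.177 -1.266]
```

View pics/w1.png

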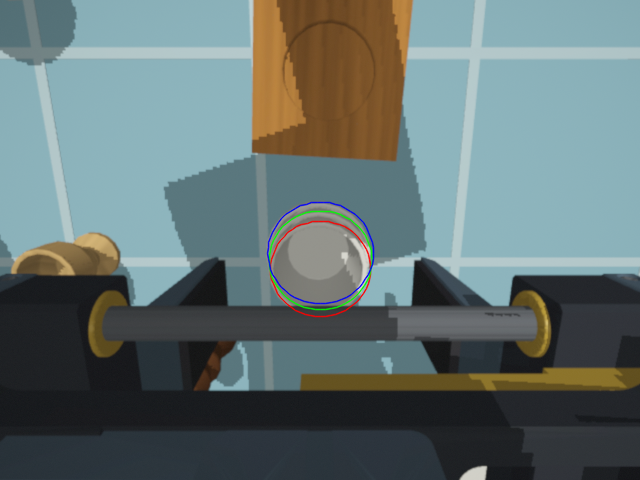

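The wrist view shows the stack centred between the fingers at about (320,265), and the models agree. Now I'll descend so the tips stop just above the middle rim, then grip.

```bash
python3 -m handwheel '{"steps":[{"offset":[0,0,0.3],"rot":[0,0,0]},{"offset":[0,0,0.3],"rot":[0,0,0]},{"offset":[0,0,0.2],"rot":[0,0,0]},{"offset":[0,0,0.1],"rot":[0,0,0]},{"offset":[0,0,0],"rot":[0,0,0]},{"offset":[0,0,0],"rot":[0,0,0]}]}' 1 15
python3 -m handwheel '{"steps":[{"offset":[0,0,0],"rot":[0,0,0]},{"offset":[0,0,0],"rot":[0,0,0]},{"offset":[0,0,0],"rot":[0,0,0]},{"offset":[0,0,0],"rot":[0,0,0]},{"offset":[0,0,0],"rot":[0,0,0]},{"offset":[0,0,0],"rot":[0,0,0]},{"offset":[0,0,0],"rot":[0,0,0]},{"offset":[0,0,0],"rot":[0,0,0]}]}' 0.55 15
```

```text
clock: 3.3
tcp_pos: [0.6375, 0.2122, 0.0897]
orientation: [0.001, 0.0, 1.0, 0.0]
wrist_force: [0.9, 0.5, -0.5]
opening: 0.0914
finger_force: 0.0
clock: 4.1
tcp_pos: [0.637, 0.212, 0.0891]
orientation: [0.0, 0.0, 1.0, 0.0]
wrist_force: [-0.2, -0.8, 1.2]
opening: 0.0575
finger_force: 15.0
```

```bash
python3 -m handwheel '{"steps":[{"offset":[0,0,-0.1],"rot":[0,0,0]},{"offset":[0,0,-0.2],"rot":[0,0,0]},{"offset":[0,0,-0.3],"rot":[0,0,0]},{"offset":[0,0,-0.4],"rot":[0,0,0]},{"offset":[0,0,-0.4],"rot":[0,0,0]},{"offset":[0,0,-0.3],"rot":[0,0,0]},{"offset":[0,0,0],"rot":[0,0,0]}]}'
python3 - <<'E'
from h import *
s=snapshot("scene"); im=crop(s,380,90,100,140,4); cv2.imwrite("pics/s2.png",im); print(bot.observe()["tcp_pos"])
E
```

```text
clock: 4.8
tcp_pos: [0.6385, 0.2126, 0.1774]
orientation: [0.003, 0.0, 1.0, 0.001]
wrist_force: [-0.2, -0.6, -1.1]
opening: 0.0574
finger_force: 15.0
[0.637579  0.2123172 0.1755359]
```

View pics/s2.png

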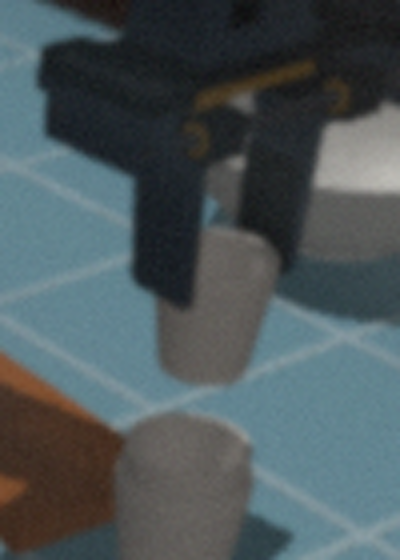

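The small beaker is held upright at crop (215,300), clear of the stack. The middle beaker stayed in place with its rim at about (185,440). Moving it over the plain board's round recess.

```bash
python3 -m handwheel '{"steps":[{"offset":[0.3,0.02,0],"rot":[0,0,0]},{"offset":[0.5,0.04,0],"rot":[0,0,0]},{"offset":[0.6,0.04,0],"rot":[0,0,0]},{"offset":[0.6,0.04,0],"rot":[0,0,0]},{"offset":[0.44,0.03,0.3],"rot":[0,0,0]},{"offset":[0,0,0.6],"rot":[0,0,0]},{"offset":[0,0,0.6],"rot":[0,0,0]},{"offset":[0,0,0.4],"rot":[0,0,0]}]}'
python3 -m handwheel '{"steps":[{"offset":[0,0,0.1],"rot":[0,0,0]},{"offset":[0,0,0.1],"rot":[0,0,0]},{"offset":[0,0,0.04],"rot":[0,0,0]},{"offset":[0,0,0.04],"rot":[0,0,0]},{"offset":[0,0,0],"rot":[0,0,0]},{"offset":[0,0,0],"rot":[0,0,0]}]}'
```

```text
clock: 5.65
tcp_pos: [0.513, 0.22, 0.0763]
orientation: [-0.002, -0.0, 1.0, -0.001]
wrist_force: [-0.1, 0.3, -1.3]
opening: 0.0578
finger_force: 15.0
clock: 6.25
tcp_pos: [0.5153, 0.2207, 0.0655]
orientation: [0.001, 0.0, 1.0, 0.0]
wrist_force: [-0.1, 0.2, -0.7]
opening: 0.0576
finger_force: 15.0
```

```bash
python3 -m handwheel '{"steps":[{"offset":[0,0,0.03],"rot":[0,0,0]},{"offset":[0,0,0.03],"rot":[0,0,0]},{"offset":[0,0,0.02],"rot":[0,0,0]},{"offset":[0,0,0.01],"rot":[0,0,0]},{"offset":[0,0,0],"rot":[0,0,0]},{"offset":[0,0,0],"rot":[0,0,0]}]}'
python3 -m handwheel '{"steps":[{"offset":[0,0,0.01],"rot":[0,0,0]},{"offset":[0,0,0.01],"rot":[0,0,0]},{"offset":[0,0,0],"rot":[0,0,0]},{"offset":[0,0,0],"rot":[0,0,0]}]}'
```

```text
clock: 6.85
tcp_pos: [0.515, 0.2206, 0.0604]
orientation: [-0.0, 0.0, 1.0, 0.0]
wrist_force: [-0.4, -0.6, -1.0]
opening: 0.0575
finger_force: 15.0
clock: 7.25
tcp_pos: [0.5151, 0.2206, 0.06]
orientation: [0.0, 0.0, 1.0, 0.0]
wrist_force: [-0.6, -0.9, 5.7]
opening: 0.058
finger_force: 15.0
```

Contact (5.7 N upward). Release by opening, then go straight up.

```bash
python3 -m handwheel '{"steps":[{"offset":[0,0,0],"rot":[0,0,0]},{"offset":[0,0,0],"rot":[0,0,0]},{"offset":[0,0,0],"rot":[0,0,0]},{"offset":[0,0,0],"rot":[0,0,0]},{"offset":[0,0,0],"rot":[0,0,0]}]}' 1
python3 -m handwheel '{"steps":[{"offset":[0,0,-0.3],"rot":[0,0,0]},{"offset":[0,0,-0.6],"rot":[0,0,0]},{"offset":[0,0,-0.8],"rot":[0,0,0]},{"offset":[0,0,-0.6],"rot":[0,0,0]},{"offset":[-0.5,-0.7,0],"rot":[0,0,0]},{"offset":[-0.5,-0.7,0],"rot":[0,0,0]},{"offset":[-0.5,-0.7,0],"rot":[0,0,0]},{"offset":[0,0,0],"rot":[0,0,0]}]}'
```

```text
clock: 7.75
tcp_pos: [0.5149, 0.2206, 0.0593]
orientation: [-0.0, 0.0, 1.0, 0.0]
wrist_force: [-0.3, -0.5, -0.3]
opening: 0.0907
finger_force: 0.0
clock: 8.55
tcp_pos: [0.5926, 0.1116, 0.1742]
orientation: [0.001, 0.002, 1.0, -0.001]
wrist_force: [-0.0, 0.5, 0.4]
opening: 0.0914
finger_force: 0.0
```

```bash
python3 -m handwheel '{"steps":[{"offset":[-0.4,-0.56,0],"rot":[0,0,0]},{"offset":[-0.4,-0.56,0],"rot":[0,0,0]},{"offset":[-0.34,-0.46,0],"rot":[0,0,0]},{"offset":[-0.2,-0.29,0],"rot":[0,0,0]},{"offset":[0,0,0.5],"rot":[0,0,0]},{"offset":[0,0,0.5],"rot":[0,0,0]},{"offset":[0,0,0.2],"rot":[0,0,0]},{"offset":[0,0,0],"rot":[0,0,0]}]}'
python3 - <<'E'
from h import *
s=snapshot("wrist"); t=snapshot("top"); print(bot.observe()["tcp_pos"])
im=s["color"][...,::-1].copy()
for z,r,c in((.064,.023,(0,0,255)),(0,.02,(0,255,0))): draw(im,s,circ(.657,.0219,z,r),(0,0),1,c)
b=crop(t,140,220,100,100,2.4); cv2.imwrite("pics/w2.png",np.hstack([im[120:480],cv2.resize(b,(160,160)) if 0 else np.vstack([b[:,:160],np.zeros((120,160,3),np.uint8)])]))
E
```

```text
clock: 9.35
tcp_pos: [0.6556, 0.0226, 0.1128]
orientation: [-0.002, -0.0, 1.0, 0.0]
wrist_force: [-0.1, 0.3, -0.5]
opening: 0.091
finger_force: 0.0
[0.6573444  0.02256321 0.11529038]
```

View pics/w2.png

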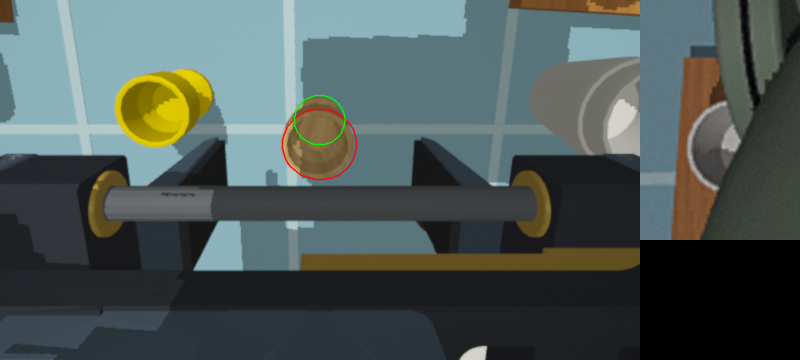

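The wrist view shows the tan egg cup centred between the fingers at (320,144), with the yellow one clear to the left. The inset shows the small beaker standing in the round recess. Descending to grip the bowl.

```bash
python3 -m handwheel '{"steps":[{"offset":[0,0,0.4],"rot":[0,0,0]},{"offset":[0,0,0.4],"rot":[0,0,0]},{"offset":[0,0,0.4],"rot":[0,0,0]},{"offset":[0,0,0.3],"rot":[0,0,0]},{"offset":[0,0,0.1],"rot":[0,0,0]},{"offset":[0,0,0],"rot":[0,0,0]},{"offset":[0,0,0],"rot":[0,0,0]}]}'
python3 -m handwheel '{"steps":[{"offset":[0,0,0],"rot":[0,0,0]},{"offset":[0,0,0],"rot":[0,0,0]},{"offset":[0,0,0],"rot":[0,0,0]},{"offset":[0,0,0],"rot":[0,0,0]},{"offset":[0,0,0],"rot":[0,0,0]},{"offset":[0,0,0],"rot":[0,0,0]},{"offset":[0,0,0],"rot":[0,0,0]},{"offset":[0,0,0],"rot":[0,0,0]}]}' 0.4 12
```

```text
clock: 10.15
tcp_pos: [0.658, 0.0222, 0.0359]
orientation: [0.001, 0.0, 1.0, 0.0]
wrist_force: [-0.0, -0.0, -0.3]
opening: 0.0911
finger_force: 0.0
clock: 10.95
tcp_pos: [0.657, 0.0219, 0.0344]
orientation: [0.0, 0.0, 1.0, -0.0]
wrist_force: [-0.5, -0.9, -0.8]
opening: 0.0451
finger_force: 12.0
```

```bash
python3 -m handwheel '{"steps":[{"offset":[0,0,-0.2],"rot":[0,0,0]},{"offset":[0,0,-0.5],"rot":[0,0,0]},{"offset":[0,0,-0.7],"rot":[0,0,0]},{"offset":[0,0,-0.7],"rot":[0,0,0]},{"offset":[0,0,-0.5],"rot":[0,0,0]},{"offset":[0.3,0.25,0],"rot":[0,0,0]},{"offset":[0.6,0.5,0],"rot":[0,0,0]},{"offset":[0.7,0.59,0],"rot":[0,0,0]}]}'
python3 -m handwheel '{"steps":[{"offset":[0.7,0.59,0],"rot":[0,0,0]},{"offset":[0.7,0.59,0],"rot":[0,0,0]},{"offset":[0.7,0.59,0],"rot":[0,0,0]},{"offset":[0.6,0.51,0],"rot":[0,0,0]},{"offset":[0.4,0.34,0],"rot":[0,0,0]},{"offset":[0.14,0.12,0],"rot":[0,0,0]},{"offset":[0,0,0],"rot":[0,0,0]},{"offset":[0,0,0],"rot":[0,0,0]}]}'
```

```text
clock: 11.75
tcp_pos: [0.5768, 0.0892, 0.1651]
orientation: [0.001, 0.001, 1.0, 0.0]
wrist_force: [0.0, 1.4, -1.1]
opening: 0.0445
finger_force: 12.0
clock: 12.55
tcp_pos: [0.416, 0.2258, 0.1648]
orientation: [0.001, 0.0, 1.0, 0.0]
wrist_force: [-0.5, -0.9, -0.7]
opening: 0.0448
finger_force: 12.0
```

```bash
python3 -m handwheel '{"steps":[{"offset":[0,0,0.4],"rot":[0,0,0]},{"offset":[0,0,0.6],"rot":[0,0,0]},{"offset":[0,0,0.6],"rot":[0,0,0]},{"offset":[0,0,0.4],"rot":[0,0,0]},{"offset":[0,0,0.2],"rot":[0,0,0]},{"offset":[0,0,0.06],"rot":[0,0,0]},{"offset":[0,0,0],"rot":[0,0,0]},{"offset":[0,0,0],"rot":[0,0,0]}]}'
python3 -m handwheel '{"steps":[{"offset":[0,0,0.02],"rot":[0,0,0]},{"offset":[0,0,0.02],"rot":[0,0,0]},{"offset":[0,0,0.02],"rot":[0,0,0]},{"offset":[0,0,0],"rot":[0,0,0]},{"offset":[0,0,0],"rot":[0,0,0]}]}'
```

```text
clock: 13.35
tcp_pos: [0.416, 0.2263, 0.0524]
orientation: [0.001, 0.0, 1.0, 0.001]
wrist_force: [-0.7, -0.2, -0.1]
opening: 0.045
finger_force: 12.0
clock: 13.85
tcp_pos: [0.415, 0.2261, 0.0485]
orientation: [0.0, 0.0, 1.0, 0.0]
wrist_force: [-1.1, 0.1, 0.3]
opening: 0.0448
finger_force: 12.0
```

```bash
python3 -m handwheel '{"steps":[{"offset":[0,0,0.01],"rot":[0,0,0]},{"offset":[0,0,0.01],"rot":[0,0,0]},{"offset":[0,0,0],"rot":[0,0,0]},{"offset":[0,0,0],"rot":[0,0,0]}]}'
python3 -m handwheel '{"steps":[{"offset":[0,0,0.01],"rot":[0,0,0]},{"offset":[0,0,0],"rot":[0,0,0]},{"offset":[0,0,0],"rot":[0,0,0]}]}'
```

```text
clock: 14.25
tcp_pos: [0.415, 0.2261, 0.0474]
orientation: [-0.0, 0.0, 1.0, 0.0]
wrist_force: [-0.3, 0.2, -0.5]
opening: 0.0447
finger_force: 12.0
clock: 14.55
tcp_pos: [0.4152, 0.2261, 0.0473]
orientation: [0.0, 0.0, 1.0, 0.0]
wrist_force: [-0.3, -0.8, 4.1]
opening: 0.0448
finger_force: 12.0
```

```bash
python3 -m handwheel '{"steps":[{"offset":[0,0,0],"rot":[0,0,0]},{"offset":[0,0,0],"rot":[0,0,0]},{"offset":[0,0,0],"rot":[0,0,0]},{"offset":[0,0,0],"rot":[0,0,0]},{"offset":[0,0,0],"rot":[0,0,0]},{"offset":[0,0,-0.3],"rot":[0,0,0]},{"offset":[0,0,-0.6],"rot":[0,0,0]},{"offset":[0,0,-0.8],"rot":[0,0,0]}]}' 1
python3 -m handwheel '{"steps":[{"offset":[0,0,-0.7],"rot":[0,0,0]},{"offset":[-0.5,-0.02,-0.2],"rot":[0,0,0]},{"offset":[-0.8,-0.05,0],"rot":[0,0,0]},{"offset":[-0.8,-0.05,0],"rot":[0,0,0]},{"offset":[-0.8,-0.05,0],"rot":[0,0,0]},{"offset":[-0.8,-0.05,0],"rot":[0,0,0]},{"offset":[-0.54,-0.05,0],"rot":[0,0,0]},{"offset":[-0.2,0,0],"rot":[0,0,0]}]}'
python3 -m handwheel '{"steps":[{"offset":[0,0,0.5],"rot":[0,0,0]},{"offset":[0,0,0.3],"rot":[0,0,0]},{"offset":[0,0,0],"rot":[0,0,0]},{"offset":[0,0,0],"rot":[0,0,0]}]}'
python3 - <<'E'
from h import *
s=snapshot("wrist"); t=snapshot("scene"); print(bot.observe()["tcp_pos"])
im=s["color"][...,::-1].copy()
for z,r,c in((.086,.032,(0,255,0)),(.07,.035,(255,0,0))): draw(im,s,circ(.6375,.2122,z,r),(0,0),1,c)
b=crop(t,310,150,110,90,3); cv2.imwrite("pics/w3.png",np.hstack([cv2.resize(im[:,170:470],None,fx=1.4,fy=1.25)[:600],np.vstack([b,np.zeros((330,330,3),np.uint8)])]))
E
```

```text
clock: 15.35
tcp_pos: [0.4137, 0.2255, 0.1315]
orientation: [-0.002, 0.0, 1.0, -0.001]
wrist_force: [0.6, 0.8, 0.7]
opening: 0.0912
finger_force: 0.0
clock: 16.15
tcp_pos: [0.6391, 0.2119, 0.1759]
orientation: [-0.0, 0.001, 1.0, -0.0]
wrist_force: [-0.4, 1.0, 0.3]
opening: 0.0912
finger_force: 0.0
clock: 16.55
tcp_pos: [0.6364, 0.2128, 0.1373]
orientation: [-0.0, -0.0, 1.0, 0.0]
wrist_force: [0.5, 0.2, 0.1]
opening: 0.0908
finger_force: 0.0
[0.63722609 0.21294687 0.13835389]
```

View pics/w3.png

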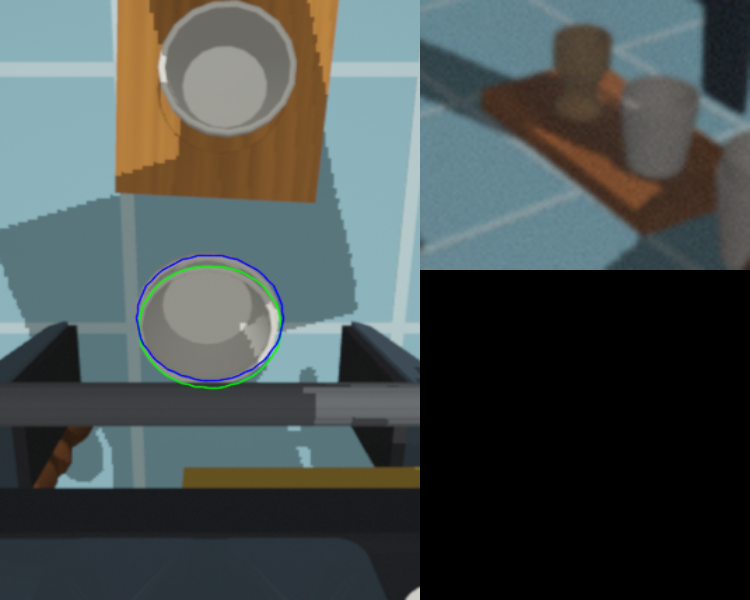

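The egg cup and small beaker stand upright on the plain board (inset 580,70 and 660,125). The middle beaker is centred under the fingers at (212,322). Descending to just above the large rim and gripping.

```bash
python3 -m handwheel '{"steps":[{"offset":[0,0,0.3],"rot":[0,0,0]},{"offset":[0,0,0.4],"rot":[0,0,0]},{"offset":[0,0,0.3],"rot":[0,0,0]},{"offset":[0,0,0.15],"rot":[0,0,0]},{"offset":[0,0,0.1],"rot":[0,0,0]},{"offset":[0,0,0],"rot":[0,0,0]},{"offset":[0,0,0],"rot":[0,0,0]}]}' 1 18
python3 - <<'E'
from h import *
print(bot.observe()["tcp_pos"])
E
```

```text
clock: 17.35
tcp_pos: [0.6375, 0.2127, 0.0754]
orientation: [0.001, 0.0, 1.0, 0.0]
wrist_force: [-0.6, -0.3, 0.4]
opening: 0.0914
finger_force: 0.0
[0.63751927 0.21274709 0.07541955]
```

```bash
python3 -m handwheel '{"steps":[{"offset":[0,0,0.03],"rot":[0,0,0]},{"offset":[0,0,0],"rot":[0,0,0]},{"offset":[0,0,0],"rot":[0,0,0]},{"offset":[0,0,0],"rot":[0,0,0]},{"offset":[0,0,0],"rot":[0,0,0]},{"offset":[0,0,0],"rot":[0,0,0]},{"offset":[0,0,0],"rot":[0,0,0]},{"offset":[0,0,0],"rot":[0,0,0]}]}' 0.6 18
python3 -m handwheel '{"steps":[{"offset":[0,0,-0.1],"rot":[0,0,0]},{"offset":[0,0,-0.2],"rot":[0,0,0]},{"offset":[0,0,-0.3],"rot":[0,0,0]},{"offset":[0,0,-0.4],"rot":[0,0,0]},{"offset":[0,0,-0.4],"rot":[0,0,0]},{"offset":[0,0,-0.4],"rot":[0,0,0]},{"offset":[0,0,-0.4],"rot":[0,0,0]},{"offset":[0,0,0],"rot":[0,0,0]}]}'
python3 - <<'E'
from h import *
s=snapshot("scene"); im=crop(s,380,90,100,140,4); cv2.imwrite("pics/s4.png",im); print(bot.observe()["tcp_pos"])
E
```

```text
clock: 18.15
tcp_pos: [0.6371, 0.2124, 0.0732]
orientation: [0.0, 0.0, 1.0, -0.0]
wrist_force: [-0.2, -1.6, 1.9]
opening: 0.0635
finger_force: 18.0
clock: 18.95
tcp_pos: [0.6387, 0.2133, 0.1868]
orientation: [0.003, 0.0, 1.0, 0.001]
wrist_force: [0.3, 0.4, -1.5]
opening: 0.0635
finger_force: 18.0
[0.63767715 0.21297508 0.18472354]
```

View pics/s4.png

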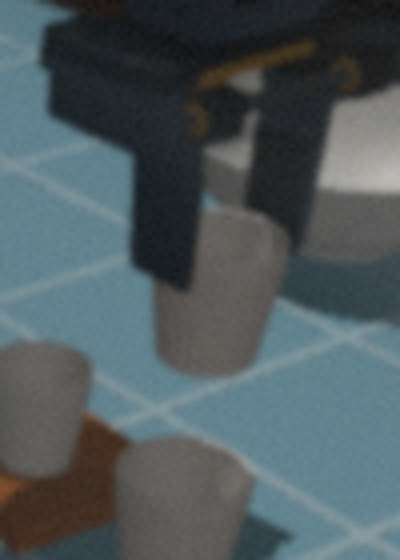

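The middle beaker is clear at crop (220,290) and the large one still stands at (185,490). Carrying it across to the handled board's round recess.

```bash
python3 -m handwheel '{"steps":[{"offset":[0.1,-0.4,0],"rot":[0,0,0]},{"offset":[0.18,-0.7,0],"rot":[0,0,0]},{"offset":[0.2,-0.77,0],"rot":[0,0,0]},{"offset":[0.2,-0.77,0],"rot":[0,0,0]},{"offset":[0.2,-0.77,0],"rot":[0,0,0]},{"offset":[0.2,-0.77,0],"rot":[0,0,0]},{"offset":[0.2,-0.77,0],"rot":[0,0,0]},{"offset":[0.2,-0.77,0],"rot":[0,0,0]}]}'
python3 -m handwheel '{"steps":[{"offset":[0.2,-0.77,0],"rot":[0,0,0]},{"offset":[0.2,-0.77,0],"rot":[0,0,0]},{"offset":[0.2,-0.77,0],"rot":[0,0,0]},{"offset":[0.2,-0.7,0],"rot":[0,0,0]},{"offset":[0.1,-0.4,0],"rot":[0,0,0]},{"offset":[0.03,-0.15,0],"rot":[0,0,0]},{"offset":[0,0,0],"rot":[0,0,0]},{"offset":[0,0,0],"rot":[0,0,0]}]}'
```

```text
clock: 19.8
tcp_pos: [0.5607, -0.0755, 0.1815]
orientation: [-0.002, 0.0, 1.0, 0.0]
wrist_force: [0.4, 0.6, -1.3]
opening: 0.0634
finger_force: 18.0
clock: 20.6
tcp_pos: [0.5161, -0.2505, 0.1824]
orientation: [-0.0, 0.0, 1.0, 0.001]
wrist_force: [-0.8, -0.3, -1.9]
opening: 0.0635
finger_force: 18.0
```

```bash
python3 -m handwheel '{"steps":[{"offset":[0,-0.02,0.4],"rot":[0,0,0]},{"offset":[0,0,0.6],"rot":[0,0,0]},{"offset":[0,0,0.6],"rot":[0,0,0]},{"offset":[0,0,0.4],"rot":[0,0,0]},{"offset":[0,0,0.2],"rot":[0,0,0]},{"offset":[0,0,0.06],"rot":[0,0,0]},{"offset":[0,0,0],"rot":[0,0,0]},{"offset":[0,0,0],"rot":[0,0,0]}]}'
python3 -m handwheel '{"steps":[{"offset":[0,0,0.02],"rot":[0,0,0]},{"offset":[0,0,0.02],"rot":[0,0,0]},{"offset":[0,0,0],"rot":[0,0,0]},{"offset":[0,0,0],"rot":[0,0,0]}]}'
```

```text
clock: 21.4
tcp_pos: [0.5173, -0.2526, 0.0711]
orientation: [0.001, -0.0, 1.0, -0.0]
wrist_force: [-0.1, -0.2, -1.1]
opening: 0.0637
finger_force: 18.0
clock: 21.8
tcp_pos: [0.5164, -0.2525, 0.0681]
orientation: [0.0, 0.0, 1.0, -0.0]
wrist_force: [-0.1, -0.5, -1.7]
opening: 0.0637
finger_force: 18.0
```

```bash
python3 -m handwheel '{"steps":[{"offset":[0,0,0.02],"rot":[0,0,0]},{"offset":[0,0,0.02],"rot":[0,0,0]},{"offset":[0,0,0.02],"rot":[0,0,0]},{"offset":[0,0,0],"rot":[0,0,0]},{"offset":[0,0,0],"rot":[0,0,0]}]}'
python3 -m handwheel '{"steps":[{"offset":[0,0,0.01],"rot":[0,0,0]},{"offset":[0,0,0],"rot":[0,0,0]},{"offset":[0,0,0],"rot":[0,0,0]}]}'
```

```text
clock: 22.3
tcp_pos: [0.5164, -0.2524, 0.0648]
orientation: [-0.0, 0.0, 1.0, 0.0]
wrist_force: [0.2, -0.4, -0.8]
opening: 0.0636
finger_force: 18.0
clock: 22.6
tcp_pos: [0.5164, -0.2524, 0.0644]
orientation: [0.0, 0.0, 1.0, 0.0]
wrist_force: [-1.0, 0.7, -0.8]
opening: 0.0634
finger_force: 18.0
```

```bash
python3 -m handwheel '{"steps":[{"offset":[0,0,0.01],"rot":[0,0,0]},{"offset":[0,0,0],"rot":[0,0,0]},{"offset":[0,0,0],"rot":[0,0,0]}]}'; python3 -m handwheel '{"steps":[{"offset":[0,0,0.005],"rot":[0,0,0]},{"offset":[0,0,0],"rot":[0,0,0]},{"offset":[0,0,0],"rot":[0,0,0]}]}'
```

```text
clock: 22.9
tcp_pos: [0.5165, -0.2525, 0.0642]
orientation: [0.0, 0.0, 1.0, -0.0]
wrist_force: [0.5, -0.0, 0.7]
opening: 0.0634
finger_force: 18.0
clock: 23.2
tcp_pos: [0.5166, -0.2525, 0.0641]
orientation: [0.0, 0.0, 1.0, -0.0]
wrist_force: [-0.6, -0.0, 4.3]
opening: 0.0635
finger_force: 18.0
```

```bash
python3 -m handwheel '{"steps":[{"offset":[0,0,0],"rot":[0,0,0]},{"offset":[0,0,0],"rot":[0,0,0]},{"offset":[0,0,0],"rot":[0,0,0]},{"offset":[0,0,0],"rot":[0,0,0]},{"offset":[0,0,0],"rot":[0,0,0]},{"offset":[0,0,-0.3],"rot":[0,0,0]},{"offset":[0,0,-0.6],"rot":[0,0,0]},{"offset":[0,0,-0.6],"rot":[0,0,0]}]}' 1
python3 -m handwheel '{"steps":[{"offset":[0,0,-0.4],"rot":[0,0,0]},{"offset":[-0.4,0.06,0],"rot":[0,0,0]},{"offset":[-0.6,0.1,0],"rot":[0,0,0]},{"offset":[-0.5,0.08,0],"rot":[0,0,0]},{"offset":[-0.28,0.04,0],"rot":[0,0,0]},{"offset":[0,0,0.5],"rot":[0,0,0]},{"offset":[0,0,0],"rot":[0,0,0]},{"offset":[0,0,0],"rot":[0,0,0]}]}'
python3 - <<'E'
from h import *
s=snapshot("wrist"); print(bot.observe()["tcp_pos"])
im=s["color"][...,::-1].copy()
for z,r,c in((.062,.022,(0,0,255)),(0,.022,(0,255,0))): draw(im,s,circ(.606,-.2385,z,r),(0,0),1,c)
cv2.imwrite("pics/w5.png",im)
E
```

```text
clock: 24.0
tcp_pos: [0.5159, -0.2522, 0.1389]
orientation: [-0.001, 0.0, 1.0, 0.0]
wrist_force: [0.6, -0.1, 0.0]
opening: 0.0909
finger_force: 0.0
clock: 24.8
tcp_pos: [0.6048, -0.2383, 0.1332]
orientation: [-0.001, 0.0, 1.0, 0.0]
wrist_force: [-0.0, -0.4, 0.1]
opening: 0.0909
finger_force: 0.0
[ 0.60530956 -0.23859268  0.13415071]
```

View pics/w5.png

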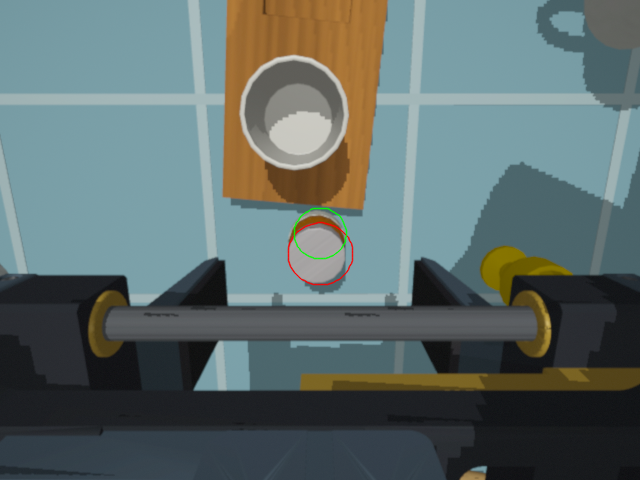

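The wrist view shows the jar lid centred between the fingers at (320,252), with the middle beaker in its recess at (294,112). Descending and gripping.

```bash
python3 -m handwheel '{"steps":[{"offset":[0,0,0.4],"rot":[0,0,0]},{"offset":[0,0,0.5],"rot":[0,0,0]},{"offset":[0,0,0.5],"rot":[0,0,0]},{"offset":[0,0,0.4],"rot":[0,0,0]},{"offset":[0,0,0.26],"rot":[0,0,0]},{"offset":[0,0,0.1],"rot":[0,0,0]},{"offset":[0,0,0],"rot":[0,0,0]},{"offset":[0,0,0],"rot":[0,0,0]}]}'
python3 -m handwheel '{"steps":[{"offset":[0,0,0],"rot":[0,0,0]},{"offset":[0,0,0],"rot":[0,0,0]},{"offset":[0,0,0],"rot":[0,0,0]},{"offset":[0,0,0],"rot":[0,0,0]},{"offset":[0,0,0],"rot":[0,0,0]},{"offset":[0,0,0],"rot":[0,0,0]},{"offset":[0,0,0],"rot":[0,0,0]},{"offset":[0,0,0],"rot":[0,0,0]}]}' 0.35 20
```

```text
clock: 25.65
tcp_pos: [0.6061, -0.2388, 0.0269]
orientation: [0.001, 0.0, 1.0, -0.0]
wrist_force: [0.1, 0.1, 0.9]
opening: 0.0913
finger_force: 0.0
clock: 26.45
tcp_pos: [0.6054, -0.2387, 0.0257]
orientation: [0.0, 0.0, 1.0, -0.0]
wrist_force: [0.3, -0.9, -0.1]
opening: 0.0424
finger_force: 20.0
```

```bash
python3 -m handwheel '{"steps":[{"offset":[0,0,-0.2],"rot":[0,0,0]},{"offset":[0,0,-0.5],"rot":[0,0,0]},{"offset":[0,0,-0.7],"rot":[0,0,0]},{"offset":[0,0,-0.7],"rot":[0,0,0]},{"offset":[0,0,-0.5],"rot":[0,0,0]},{"offset":[0,0,-0.2],"rot":[0,0,0]},{"offset":[0,0,0],"rot":[0,0,0]}]}'
python3 -m handwheel '{"steps":[{"offset":[0.3,0,0],"rot":[0,0,0]},{"offset":[0.6,-0.01,0],"rot":[0,0,0]},{"offset":[0.7,-0.02,0],"rot":[0,0,0]},{"offset":[0.7,-0.02,0],"rot":[0,0,0]},{"offset":[0.7,-0.02,0],"rot":[0,0,0]},{"offset":[0.5,-0.02,0],"rot":[0,0,0]},{"offset":[0.28,0,0],"rot":[0,0,0]},{"offset":[0,0,0],"rot":[0,0,0]}]}'
```

```text
clock: 27.15
tcp_pos: [0.6059, -0.2385, 0.1672]
orientation: [0.001, 0.0, 1.0, -0.0]
wrist_force: [-0.3, 0.6, -1.3]
opening: 0.0427
finger_force: 20.0
clock: 27.95
tcp_pos: [0.4145, -0.2423, 0.1647]
orientation: [-0.001, 0.001, 1.0, 0.001]
wrist_force: [0.8, -0.2, -1.7]
opening: 0.0428
finger_force: 20.0
```

```bash
python3 -m handwheel '{"steps":[{"offset":[0,0,0.4],"rot":[0,0,0]},{"offset":[0,0,0.6],"rot":[0,0,0]},{"offset":[0,0,0.6],"rot":[0,0,0]},{"offset":[0,0,0.5],"rot":[0,0,0]},{"offset":[0,0,0.2],"rot":[0,0,0]},{"offset":[0,0,0.1],"rot":[0,0,0]},{"offset":[0,0,0],"rot":[0,0,0]},{"offset":[0,0,0],"rot":[0,0,0]}]}'
python3 -m handwheel '{"steps":[{"offset":[0,0,0.02],"rot":[0,0,0]},{"offset":[0,0,0.02],"rot":[0,0,0]},{"offset":[0,0,0.02],"rot":[0,0,0]},{"offset":[0,0,0],"rot":[0,0,0]},{"offset":[0,0,0],"rot":[0,0,0]}]}'
```

```text
clock: 28.75
tcp_pos: [0.4175, -0.2434, 0.0465]
orientation: [0.001, 0.0, 1.0, -0.001]
wrist_force: [-0.1, 0.6, -1.5]
opening: 0.0425
finger_force: 20.0
clock: 29.25
tcp_pos: [0.4164, -0.2429, 0.0427]
orientation: [0.0, 0.0, 1.0, 0.0]
wrist_force: [-0.3, 0.6, -2.2]
opening: 0.0428
finger_force: 20.0
```

```bash
python3 -m handwheel '{"steps":[{"offset":[0,0,0.02],"rot":[0,0,0]},{"offset":[0,0,0.02],"rot":[0,0,0]},{"offset":[0,0,0.02],"rot":[0,0,0]},{"offset":[0,0,0],"rot":[0,0,0]},{"offset":[0,0,0],"rot":[0,0,0]}]}'
python3 -m handwheel '{"steps":[{"offset":[0,0,0.01],"rot":[0,0,0]},{"offset":[0,0,0],"rot":[0,0,0]},{"offset":[0,0,0],"rot":[0,0,0]}]}'
```

```text
clock: 29.75
tcp_pos: [0.4163, -0.2429, 0.0396]
orientation: [-0.0, 0.0, 1.0, 0.0]
wrist_force: [0.6, -0.1, -1.4]
opening: 0.0426
finger_force: 20.0
clock: 30.05
tcp_pos: [0.4163, -0.2429, 0.0392]
orientation: [-0.0, 0.0, 1.0, 0.0]
wrist_force: [-1.1, 0.2, -1.5]
opening: 0.0422
finger_force: 20.0
```

```bash
python3 -m handwheel '{"steps":[{"offset":[0,0,0.01],"rot":[0,0,0]},{"offset":[0,0,0],"rot":[0,0,0]},{"offset":[0,0,0],"rot":[0,0,0]}]}'
python3 -m handwheel '{"steps":[{"offset":[0,0,0.005],"rot":[0,0,0]},{"offset":[0,0,0],"rot":[0,0,0]},{"offset":[0,0,0],"rot":[0,0,0]}]}'
```

```text
clock: 30.35
tcp_pos: [0.4164, -0.2429, 0.0387]
orientation: [0.0, 0.0, 1.0, -0.0]
wrist_force: [0.6, 0.1, -1.5]
opening: 0.0431
finger_force: 20.0
clock: 30.65
tcp_pos: [0.4164, -0.2429, 0.0386]
orientation: [0.0, 0.0, 1.0, -0.0]
wrist_force: [-0.8, -0.5, 1.5]
opening: 0.0426
finger_force: 20.0
```

Contact (force changed from -1.5 to +1.5 N). Release, go up and back off, then take the final check picture.

```bash
python3 -m handwheel '{"steps":[{"offset":[0,0,0],"rot":[0,0,0]},{"offset":[0,0,0],"rot":[0,0,0]},{"offset":[0,0,0],"rot":[0,0,0]},{"offset":[0,0,0],"rot":[0,0,0]},{"offset":[0,0,0],"rot":[0,0,0]},{"offset":[0,0,-0.3],"rot":[0,0,0]},{"offset":[0,0,-0.6],"rot":[0,0,0]},{"offset":[0,0,-0.8],"rot":[0,0,0]}]}' 1
python3 -m handwheel '{"steps":[{"offset":[0,0,-0.8],"rot":[0,0,0]},{"offset":[0,0,-0.6],"rot":[0,0,0]},{"offset":[0,-0.5,0],"rot":[0,0,0]},{"offset":[0,-0.7,0],"rot":[0,0,0]},{"offset":[0,-0.7,0],"rot":[0,0,0]},{"offset":[0,-0.7,0],"rot":[0,0,0]},{"offset":[0,-0.3,0],"rot":[0,0,0]},{"offset":[0,0,0],"rot":[0,0,0]}]}'
python3 - <<'E'
from h import *
t=snapshot("top"); S=snapshot("scene")
a=crop(t,140,110,400,290,1.5); b=crop(S,135,140,340,180,1.76)[:,:598]
cv2.imwrite("pics/f.png",np.vstack([cv2.resize(a,(400,290)),cv2.resize(b,(400,212))]) if 0 else cv2.resize(np.vstack([a[:, :598],b]),None,fx=.8,fy=.8))
print(bot.observe()["tcp_pos"])
E
```

```text
clock: 31.45
tcp_pos: [0.4151, -0.2421, 0.1229]
orientation: [-0.002, 0.0, 1.0, 0.001]
wrist_force: [1.0, 0.0, 0.3]
opening: 0.0913
finger_force: 0.0
clock: 32.25
tcp_pos: [0.4161, -0.3891, 0.1928]
orientation: [-0.0, 0.001, 1.0, 0.0]
wrist_force: [-0.5, 0.9, -1.1]
opening: 0.0913
finger_force: 0.0
[ 0.41605482 -0.38681057  0.19302616]
```

View pics/f.png

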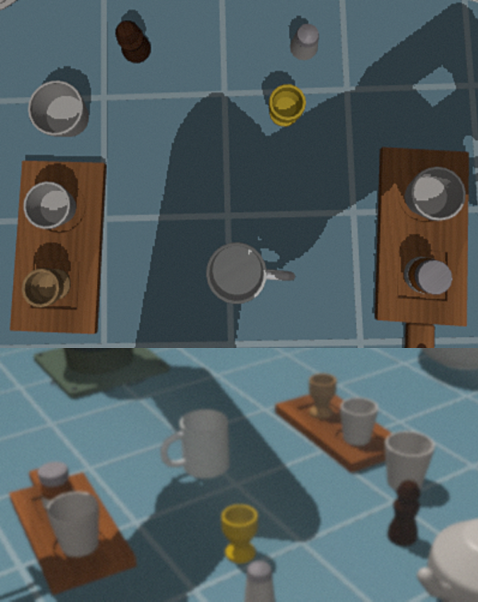

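The final picture shows everything upright in its recess: small beaker (50,205), egg cup (45,287), middle beaker (437,193) and jar (432,277). The large beaker is still standing at (57,108), and the mug, salt shaker, pepper mill and yellow cup are untouched.

```bash
python3 -c "
from cell import bot
print(bot.close_job())"
```

```text
the job is handed in; nothing more can be done
None
```

Both breakfast boards are made up and the job was handed in at about 32 s: the small beaker and egg cup are on the plain board, the middle beaker and jam jar are on the handled board, and everything else was left standing; no verdict came back.

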